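# Size the pastry rings through the gauge

## Task

Two sizes of pastry ring got mixed in the wash. Sort all three with the brass-jawed gauge, sliding them along the counter and never lifting them: push each ring that fits right through the throat until it is wholly inside the walled bay behind, and slide any ring that is too wide onto the round dark slate, wholly on it. Leave all the rings standing flat as they are now, and do not disturb the honey jar, the bowl or the brush.

Things in the scene. Friction and masses are not known exactly. Their poses are not given: they have to be found in the camera images.
- gauge: open-topped sizing gauge fixed to the counter, 40 mm high, no floor (rings slide on the counter). +x is the way through; origin on the counter midway between the two brass jaws, at the throat's front edge. Throat x=0 to 30 mm, 61 mm wide: a 58 mm ring slides through, a 64 mm ring jams at its front with its centre about 9 mm before x=0. Largest width outside 126 mm, at the mouth
- gauge_mouth (a point): middle of the gauge's mouth on the counter, 44 mm before its origin (x=-44 mm). Flared dark-wood walls, 8 mm thick, narrow from 112 mm apart here to 61 mm at the throat. Axes as the gauge
- gauge_bay (a point): middle of the bay's floor, 105 mm past the gauge's origin. Dark-wood walls 10 mm thick; inside it runs from x=30 to 180 mm in the gauge's frame and is 94 mm wide, closed at its far end. A 58 mm ring is wholly inside once its centre is past x=59 mm; the bay holds two in a row, the second pushing on the first. Axes as the gauge
- slate: round dark slate let in flush with the counter, 160 mm across, origin at its centre; rings slide onto it without a step. It is the place for rings that are too wide
- ring_a: loose stainless-steel pastry ring, an open tube standing on end: 36 mm high, wall 2.5 mm, about 90 g. Its outside diameter is 58 mm or 64 mm; which is not told (try it in the gauge or measure it). Origin on its axis at the lower rim, z up along the axis. Closed fingertips fit down inside it to push or drag it along
- ring_b: loose stainless-steel pastry ring, an open tube standing on end: 36 mm high, wall 2.5 mm, about 90 g. Its outside diameter is 58 mm or 64 mm; which is not told (try it in the gauge or measure it). Origin on its axis at the lower rim, z up along the axis. Closed fingertips fit down inside it to push or drag it along
- ring_c: loose stainless-steel pastry ring, an open tube standing on end: 36 mm high, wall 2.5 mm, about 90 g. Its outside diameter is 58 mm or 64 mm; which is not told (try it in the gauge or measure it). Origin on its axis at the lower rim, z up along the axis. Closed fingertips fit down inside it to push or drag it along
- honey: bystander: amber honey jar with a brass lid, 64 mm across, 100 mm high, loose; origin at the centre of its underside
- bowl: bystander: white ceramic bowl, 100 mm across, 45 mm high, loose; origin at the centre of its underside
- brush: bystander: pastry brush lying on the counter, 200 mm long along its x axis, loose

How it is judged:
At the end, for the whole second after the job is handed in: Both rings that fit stand in the bay behind the throat (centre at least 55 mm past the throat's front edge, between the bay's walls), the too-wide ring stands with its centre within 55 mm of the slate's centre; all three stand flat on the counter (within 0.15 rad) and at rest (x of ring_a in the frame of gauge between 0.055 and 0.18 m and y of ring_a in the frame of gauge between -0.047 and 0.047 m and x of ring_c in the frame of gauge between 0.055 and 0.18 m and y of ring_c in the frame of gauge between -0.047 and 0.047 m and horizontal distance between ring_b and slate below 0.055 m and angle between each of ring_a, ring_b, ring_c's own z axis and vertical below 0.15 rad and height (world z) of each of ring_a, ring_b, ring_c below 0.01 m and linear speed of each of ring_a, ring_b, ring_c below 0.02 m/s); the robot touches nothing.
It fails at once if a ring is lifted more than 20 mm off the counter (height (world z) of any of ring_a, ring_b, ring_c above 0.02 m).
It fails at once if a bystander (honey jar, bowl, brush) is moved more than 30 mm (distance of any of honey, bowl, brush from where it was at the start of the episode above 0.03 m).
It also fails if it takes over 67 s, if anything falls off the work surface, if the arm or the gripper's body presses on something with over 40 N, if the wrist force passes 120 N, or if a joint passes its speed limit or range.

## Robot

A 6-joint arm with a two-finger parallel gripper is mounted at the origin on the work surface. World frame = base frame: x ahead of the robot, y to its left, z up, the work surface at z = 0. Lengths are in m, angles in rad, forces in N, time in s.
With the tool pointing down it reaches from about 0.4 to 0.825 m from the base axis. Payload 7 kg.
Tool frame: the origin (TCP) lies midway between the tips of the shut fingers; the grasp point (between the pads) lies 19 mm behind it; z points along the fingers, y is the line along which they close (so a half turn about z gives the same grasp; the last joint's range is limited). The gripper opens to 85 mm and grips with 20 to 120 N. Pads are 22 mm wide; open, the fingers measure 114 mm over their backs; the gripper's body (76 mm by 85 mm) begins 54 mm behind the grasp point. The pads swing forward as they close: fully open they stand 13 mm farther back than shut.
Start: joints at [-1.017, 0.359, 0.012, 0, -1.224, -0.288], TCP at [0.177, -0.651, 0.231] pointing down, gripper open.
Joint ranges: [-3.07, 3.07], [-1.43, 2.12], [-1.02, 1.25], [-3.03, 1.67], [-3.05, -0], [-3.03, 3.03]. Speed limits (rad/s): [2.39, 2.39, 3.01, 3.14, 3.14, 3.14].

## Interface

Orientations are given as [roll, pitch, yaw] about the fixed x, y, z axes, in that order (R = Rz(yaw) Ry(pitch) Rx(roll)).
In Python, from rig import robot, workorder, monitor, get_image, camera_params gives the robot as it stands (robot), with the cameras as plain functions, the job (workorder) and the readings (monitor).
- The arm moves only by the tool inch_along, called by a JSON object that holds its "api" and its "payload". Schema: {"type":"object","properties":{"rows":{"type":"array","items":{"type":"array","items":{"type":"array","items":{"type":"number"},"minItems":7,"maxItems":7},"minItems":1,"maxItems":12},"minItems":1,"maxItems":1},"grip_force":{"type":"number"},"only":{"type":"string"},"quiet":{"type":"boolean"},"lines":{"type":"string"}},"required":["rows"],"additionalProperties":false}. rows is a list that holds a single list of rows (three levels of brackets), with 1 to 12 rows, each of 7 numbers: dx, dy, dz in shares of the most that a row can go, 1 being 62.5 mm, then a rotation vector rx, ry, rz in normalised numbers (1 is pi rad), then the finger opening in m; each row shifts and turns the commanded pose from where the row before left it, along the tool's axes as they then stand; what a row does not reach is not made up. A row lasts 1/8 s, in which the tool goes at most 0.0625 m and 0.188 rad, less where a joint would pass 70% of its speed; a pose out of reach is approached as far as the arm can. The fingers move at their own pace and stop on an object; grip_force is the grip in N (left out, the last holds). Time passes only in rows, so rows that do not move let the fingers close. The tool returns the time, the measured TCP pose, the force, the opening and the grip force at its end. only (a regular expression) keeps the lines of the reply that match it, lines (a string "A,B") keeps lines A to B, and quiet returns only ok. A shift or turn number past 1, either way, is cut back to 1. Input that does not fit is refused with a message, and nothing moves.
- monitor.get_obs(): the state, without advancing time (a new reading comes with each control period).
- get_image(name): name is "scene" or "top"; returns (picture, depth): 400x640x3 uint8, red, green, blue; 400x640 float32, m along the optical axis (not along the pixel's ray), 0 where there is no reading.
- camera_params(name): a dict with "vertical_fov" (degrees; the focal length in pixels is half the picture's height over the tangent of half this angle, whatever the lens; pixels are square), "cx", "cy" (the principal point, pixels), "pose" (4x4, takes a point from camera to world coordinates). Camera axes: x right, y down, z forward; pixel columns grow to the right and rows downward; lengths in m; the calibration is good to about 2 mm. A picture is of the moment at which its call begins. camera_params takes no time and is no camera call.
- workorder.sign_off(): hands the job in; it is judged then, once.
The state is a dict: "t": time; "joint_positions": joint angles; "joint_vel": joint speeds; "effort": joint torques, N m; "ee_pos": TCP position; "tool_rot": TCP orientation; "ft_force": force on the tool from outside, world axes, zero at the start; "torque": the same for the moment, N m; "finger_gap": finger opening in m; "gripper_force": force on a finger pad.
Only numpy, scipy, OpenCV 4.12 (cv2) and the standard library are available. Lean on these libraries where they do the work, as an engineer would, in place of code of your own. Each camera call takes 0.05 s, during which the arm holds its last target. There are 200 camera calls.

## Working session

There is one attempt and no reset: what is moved stays moved. The work goes in short steps, Python scripts to look and compute and a tool call to move; the robot and the scene stay as the last step left them, time stands still between calls to the robot, and variables do not carry over. Pictures are saved under pics/ and viewed, at most 10 in all, crops included, and the job is handed in when it is done.

```bash
ls; mkdir -p pics; python3 - <<'E'
from rig import robot, workorder, monitor, get_image, camera_params
import cv2,numpy as np
for n in("top","scene"):
    im,d=get_image(n); p=camera_params(n)
    cv2.imwrite(f"pics/{n}0.png",im[:,:,::-1]); np.savez(f"{n}0.npz",im=im,d=d)
    print(n,p["vertical_fov"],p["cx"],p["cy"]);print(np.round(p["pose"],4).tolist())
o=monitor.get_obs();print(o["t"],o["ee_pos"],o["tool_rot"],o["finger_gap"])
E
```

```text
pics
rig.py
top 55.0696329307066 320.81844218327245 200.5386866328905
[[0.0197, -0.9875, 0.1563, 0.3891], [-0.9998, -0.0186, 0.0085, 0.0945], [-0.0055, -0.1564, -0.9877, 1.1688], [0.0, 0.0, 0.0, 1.0]]
scene 55.405636653241835 318.237416631659 194.96819566782875
[[-0.6663, 0.6151, -0.4215, 0.9823], [0.7456, 0.5562, -0.367, 0.4505], [0.0087, -0.5588, -0.8292, 0.8594], [0.0, 0.0, 0.0, 1.0]]
0.1 [ 0.17715803 -0.65091537  0.23046744] [ 3.14012827e+00 -1.82521177e-04 -2.87587762e+00] 0.08564670971100387
```

View pics/top0.png

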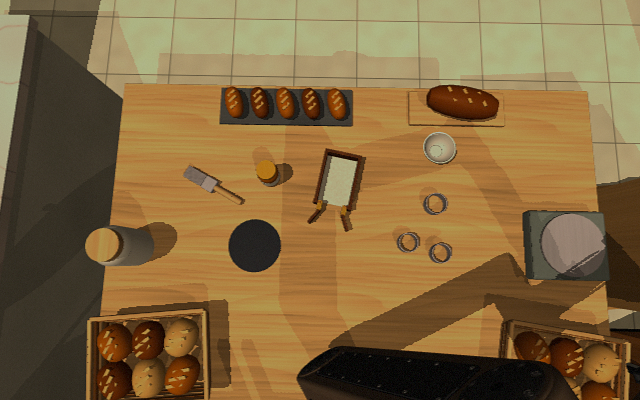

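View pics/scene0.png

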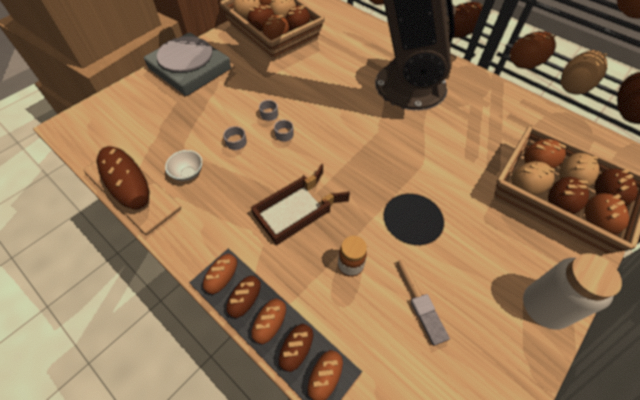

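The top view shows three rings at (435,204), (408,242) and (440,253). The gauge bay is at (340,180) with its mouth near (330,222), facing the robot. The slate is at (255,246), the honey jar at (267,172), the bowl at (439,148) and the brush at (214,185). The scene view shows the same layout.

```bash
cat > h.py <<'E'
import numpy as np,cv2
from rig import robot, workorder, monitor, get_image, camera_params
def cam(n):
    p=camera_params(n);f=200/np.tan(np.radians(p["vertical_fov"]/2));return f,p["cx"],p["cy"],np.array(p["pose"])
def ray(n,uv,z):
    f,cx,cy,T=cam(n);uv=np.atleast_2d(uv).astype(float)
    d=np.c_[(uv[:,0]-cx)/f,(uv[:,1]-cy)/f,np.ones(len(uv))]@T[:3,:3].T
    return T[:3,3]+d*((z-T[2,3])/d[:,2])[:,None]
def cloud(n,d):
    f,cx,cy,T=cam(n);v,u=np.mgrid[:400,:640]
    P=np.stack([(u-cx)/f*d,(v-cy)/f*d,d],-1)@T[:3,:3].T+T[:3,3];P[d<=0]=np.nan;return P
E
python3 - <<'E'
from h import *
for n in("top","scene"):
    z=np.load(n+"0.npz");P=cloud(n,z["d"]);X,Y,Z=P[...,0],P[...,1],P[...,2]
    m=(Z>.015)&(Z<.2)&(X>.3)&(X<.85)&(abs(Y)<.45)
    k,l,s,c=cv2.connectedComponentsWithStats(m.astype(np.uint8))
    print(n,"table z",np.nanmedian(Z[(X>.4)&(X<.7)&(abs(Y)<.3)]))
    for i in range(1,k):
        if s[i,4]<25: continue
        q=P[l==i];top=q[q[:,2]>np.percentile(q[:,2],90)-.006]
        (c,sz,a)=cv2.minAreaRect(top[:,:2].astype(np.float32))
        A=np.c_[top[:,:2],np.ones(len(top))];w=np.linalg.lstsq(A,(top[:,:2]**2).sum(1),rcond=None)[0];cc=w[:2]/2;r=np.sqrt(w[2]+cc@cc)
        print(s[i],"z90 %.3f"%np.percentile(q[:,2],90),"rect",np.round(c,3),np.round(sz,3),round(a,1),"circ",np.round(cc,4),round(r,4))
    if n=="top":
        im=z["im"].astype(int);m=(im.max(2)<60);m[:205]=0;m[285:]=0;m[:,:220]=0;m[:,290:]=0
        uv=np.argwhere(m)[:,::-1];g=ray(n,uv,0);(c,r)=cv2.minEnclosingCircle(g[:,:2].astype(np.float32));print("slate",c,r,g.mean(0))
im=np.load("top0.npz")["im"][:,:,::-1]
a=cv2.resize(im[140:270,295:460],None,fx=4.8,fy=4.5,interpolation=cv2.INTER_CUBIC);cv2.imwrite("pics/crop0.png",a)
E
```

```text
top table z 0.0002118231536768489
[ 409  104   92   22 1308] z90 0.095 rect [ 0.84  -0.333] [0.15 0.02] 89.9 circ [ 0.8927 -0.3375] 0.0609
[227 107  16  11 128] z90 0.057 rect [0.84  0.377] [0.017 0.028] 2.5 circ [0.8426 0.3771] 0.0089
[253 107  16  11 129] z90 0.057 rect [0.84  0.298] [0.034 0.019] 89.2 circ [0.8442 0.2973] 0.0099
[278 107  16  12 133] z90 0.057 rect [0.841 0.218] [0.019 0.034] 2.9 circ [0.8436 0.2174] 0.0092
[304 108  16  11 127] z90 0.056 rect [0.841 0.14 ] [0.018 0.037] 0.4 circ [0.8436 0.1388] 0.0098
[330 108  16  12 132] z90 0.057 rect [0.84 0.06] [0.034 0.018] 82.3 circ [0.8438 0.0589] 0.0098
[423 132  33  31 507] z90 0.045 rect [ 0.738 -0.251] [0.098 0.096] 88.2 circ [ 0.7373 -0.2494] 0.0467
[307 148  55  84 787] z90 0.042 rect [0.607 0.064] [0.121 0.233] 79.6 circ [0.6169 0.0607] 0.0866
[256 160  24  26 478] z90 0.102 rect [0.647 0.264] [0.053 0.055] 1.6 circ [0.6462 0.2649] 0.0199
[208 177  34  27 244] z90 0.022 rect [0.59  0.406] [0.124 0.04 ] 57.5 circ [0.6061 0.3962] 0.041
[424 193  23  22 140] z90 0.037 rect [ 0.568 -0.238] [0.061 0.063] 3.0 circ [ 0.56
[... 964 characters left out ...]
7  0.0589] 0.0863
[338 235  29  40 925] z90 0.101 rect [0.644 0.263] [0.057 0.053] 38.8 circ [0.6452 0.2638] 0.0201
[220 253  17  19 153] z90 0.057 rect [0.842 0.057] [0.035 0.017] 88.8 circ [0.8449 0.0574] 0.01
[398 259  32  54 444] z90 0.022 rect [0.592 0.403] [0.128 0.041] 61.2 circ [0.6102 0.3944] 0.0423
[243 275  18  19 166] z90 0.057 rect [0.841 0.137] [0.036 0.017] 89.7 circ [0.8455 0.1371] 0.0102
[268 298  18  20 175] z90 0.058 rect [0.842 0.215] [0.016 0.031] 0.1 circ [0.8451 0.2163] 0.0091
[294 323  20  21 194] z90 0.058 rect [0.842 0.297] [0.033 0.016] 89.4 circ [0.8453 0.2971] 0.0096
[323 349  20  24 212] z90 0.058 rect [0.842 0.376] [0.036 0.015] 88.9 circ [0.8459 0.376 ] 0.0098
```

View pics/crop0.png

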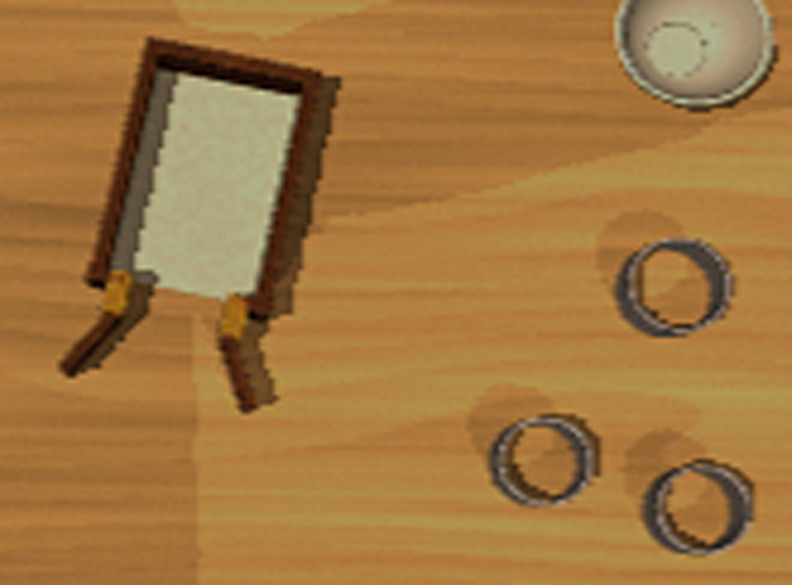

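The crop shows the rings and the gauge clearly. The upper ring, at (675,287) in the crop, is the wide one: its mean rim radius is 30.5 mm against 27.5 mm for the other two, in both views. Next I refine the gauge axis.

```bash
python3 - <<'E'
from h import *
from scipy.optimize import least_squares
g=[.6055,.062,-.19]
for n in("top","scene"):
    z=np.load(n+"0.npz");P=cloud(n,z["d"]).reshape(-1,3);im=z["im"].reshape(-1,3).astype(int)
    m=(P[:,2]>.034)&(P[:,2]<.046);m&=np.hypot(P[:,0]-.6055,P[:,1]-.062)<.14
    P,im=P[m],im[m]
    c,s=np.cos(-.19),np.sin(-.19);o=np.array([.6055,.062])-.073*np.array([c,s])
    lx=(P[:,:2]-o)@np.array([c,s]);ly=(P[:,:2]-o)@np.array([-s,c])
    b=(lx>45)|(lx>.045)&(lx<.165)
    L=b&(ly>0);R=b&(ly<0)
    for S in(L,R):
        k,d=np.polyfit(lx[S],ly[S],1);print(n,"slope",k,"y@105",k*.105+d,"n",S.sum(),"res",np.std(ly[S]-k*lx[S]-d))
    q=P[lx>.035];r=cv2.minAreaRect(q[:,:2].astype(np.float32));print("bay",r)
    F=(abs(ly)<.035)&(lx>.15);print("far wall lx",lx[F].mean(),lx[F].min(),lx[F].max())
    br=(im[:,0]>120)&(im[:,0]-im[:,2]>70)&(lx<.05)&(lx>-.02)
    for sg in(1,-1):
        t=br&(ly*sg>0);print(" brass",sg,t.sum(),lx[t].min(),lx[t].max(),ly[t].mean(),ly[t].min(),ly[t].max())
    print(" lx range",lx.min(),lx.max())
E
```

```text
top slope -0.009434561583169325 y@105 0.052024215606383824 n 131 res 0.0029996561242808446
top slope -0.007665479633857752 y@105 -0.0517007499405469 n 132 res 0.0029451678864821744
bay ((0.6445698738098145, 0.05456806719303131), (0.11404150724411011, 0.15522675216197968), 78.74028778076172)
far wall lx 0.18416536880742798 0.1789810537350633 0.19037250223067723
 brass 1 47 -0.016409116028784088 0.04912940053061094 0.04006488379648046 0.03174915542318493 0.05718498021907219
 brass -1 41 0.0004265830447310652 0.02867062712656509 -0.035863291273547565 -0.04295270216624901 -0.02963409615241322
 lx range -0.042825227503260795 0.19037250223067723
scene slope -0.00690536304864424 y@105 0.051248770839057406 n 218 res 0.0032479435970173237
scene slope -0.0043107863920046514 y@105 -0.052501612156104445 n 195 res 0.0034385885249618962
bay ((0.6437804102897644, 0.05249248445034027), (0.11644388735294342, 0.1529657244682312), 78.679443359375)
far wall lx 0.18372610820534316 0.17819725937304146 0.18866085950132774
 brass 1 59 -0.018650637587954978 0.028062192227882716 0.03698035581428408 0.029400975806366164 0.04435782590291476
 brass -1 69 -0.0016904631680699465 0.04962177502240466 -0.041180842170668426 -0.05899652929136423 -0.030723436524455607
 lx range -0.045245882278041966 0.1888138609571981
```

The manual's scale: shifts go in shares of 62.5 mm and turns go in shares of pi rad. Converting my numbers, 0.054 m is 0.864, -0.017 m is -0.272, 0.154 rad / 3.1416 = 0.049.

```bash
cat > to.py <<'E'
# to.py w x y  (world) | to.py g x y (gauge): delta in tool axes from the current pose
import sys;from h import *
from scipy.spatial.transform import Rotation as Ro
G=np.array([.5339,.0765]);d=np.array([.9807,-.1957]);n=np.array([.1957,.9807])
o=monitor.get_obs();R=Ro.from_euler("xyz",o["tool_rot"]).as_matrix();p=o["ee_pos"]
q=p[:2]-G;print("t %.2f"%o["t"],"tcp",np.round(p,4),"gauge",np.round([q@d,q@n],4),"yaw",round(float(o["tool_rot"][2]),3),"F",np.round(o["ft_force"],1))
a=sys.argv[1:]
while a:
    x,y=float(a[1]),float(a[2]);t=np.array([x,y]) if a[0]=="w" else G+x*d+y*n
    print(a[:3],"world",np.round(t,4),"tool delta",np.round(R.T@np.r_[t-p[:2],0],4));a=a[3:]
E
```

{"api": "inch_along", "payload": {"rows": [[[0, 0, 0, 0, 0, 0.049, 0], [0, 0, 0, 0, 0, 0.049, 0], [0, 0, 0, 0, 0, 0.049, 0], [-0.272, 0.864, 0, 0, 0, 0, 0], [-0.272, 0.864, 0, 0, 0, 0, 0], [-0.272, 0.864, 0, 0, 0, 0, 0], [-0.272, 0.864, 0, 0, 0, 0, 0], [-0.272, 0.864, 0, 0, 0, 0, 0], [-0.272, 0.864, 0, 0, 0, 0, 0], [-0.272, 0.864, 0, 0, 0, 0, 0], [-0.272, 0.864, 0, 0, 0, 0, 0], [-0.272, 0.864, 0, 0, 0, 0, 0]]], "grip_force": 20}}

```text
t: 1.6
ee_pos: [0.4225, -0.2026, 0.2313]
tool_rot: [3.141, 0.0, 2.945]
ft_force: [0.9, 0.1, -0.2]
finger_gap: 0.0001
gripper_force: 0.0
```

```bash
python3 to.py w .4493 -.1546
```

```text
t 1.60 tcp [ 0.4225 -0.2026  0.2313] gauge [-0.0546 -0.2955] yaw 2.945 F [ 0.9  0.1 -0.2]
['w', '.4493', '-.1546'] world [ 0.4493 -0.1546] tool delta [-0.0169  0.0523  0.    ]
```

To row units: 0.0525 m is 0.84, 0.045 m is 0.72.

{"api": "inch_along", "payload": {"rows": [[[-0.272, 0.84, 0, 0, 0, 0, 0], [0, 0, 0.72, 0, 0, 0, 0], [0, 0, 0.72, 0, 0, 0, 0], [0, 0, 0.72, 0, 0, 0, 0], [0, 0, 0.64, 0, 0, 0, 0], [0, 0, 0.4, 0, 0, 0, 0], [0, 0, 0.336, 0, 0, 0, 0], [0, 0, 0, 0, 0, 0, 0]]]}}

```text
t: 2.6
ee_pos: [0.4476, -0.1563, 0.0089]
tool_rot: [-3.141, -0.004, 2.945]
ft_force: [0.3, -0.7, 0.8]
finger_gap: 0.0002
gripper_force: 0.0
```

```bash
python3 to.py g -.105 0 g .155 0
```

```text
t 2.60 tcp [ 0.4476 -0.1563  0.0089] gauge [-0.0391 -0.2452] yaw 2.945 F [ 0.3 -0.7  0.8]
['g', '-.105', '0'] world [0.4309 0.097 ] tool delta [0.0658 0.2452 0.    ]
['g', '.155', '0'] world [0.6859 0.0462] tool delta [-0.1942  0.2451 -0.0009]
```

To row units: 0.0255 m is 0.408, -0.01 m is -0.16.

{"api": "inch_along", "payload": {"rows": [[[0.1216, 0.408, 0, 0, 0, 0, 0], [0.1216, 0.408, 0, 0, 0, 0, 0], [0.1216, 0.408, 0, 0, 0, 0, 0], [0.1216, 0.408, 0, 0, 0, 0, 0], [0.1216, 0.408, 0, 0, 0, 0, 0], [0.1216, 0.408, 0, 0, 0, 0, 0], [0.1216, 0.408, 0, 0, 0, 0, 0], [0.1216, 0.408, 0, 0, 0, 0, 0], [0.1216, 0.408, 0, 0, 0, 0, 0], [0.1216, 0.408, 0, 0, 0, 0, 0], [0, -0.16, 0, 0, 0, 0, 0], [0, 0, 0, 0, 0, 0, 0]]]}}

```text
t: 4.1
ee_pos: [0.422, 0.0984, 0.0109]
tool_rot: [3.141, 0.0, 2.945]
ft_force: [-0.6, -1.0, 0.1]
finger_gap: -0.0
gripper_force: 0.0
```

```bash
python3 to.py g .155 0
python3 - <<'E'
from h import *
im,_=get_image("scene");cv2.imwrite("pics/s1.png",cv2.resize(im[90:270,180:440,::-1],None,fx=3,fy=3))
E
```

```text
t 4.10 tcp [0.422  0.0984 0.0109] gauge [-0.114  -0.0004] yaw 2.945 F [-0.6 -1.   0.1]
['g', '.155', '0'] world [0.6859 0.0462] tool delta [-0.269   0.0003  0.    ]
```

View pics/s1.png

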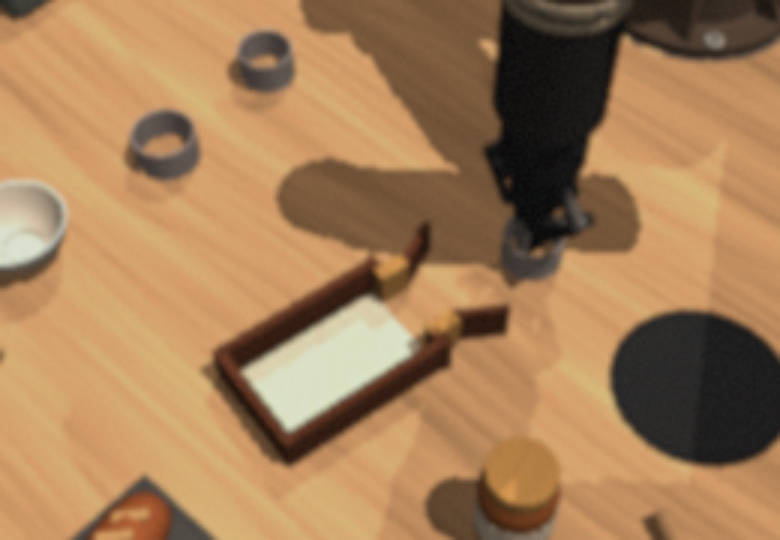

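The ring, at (530,245) in the crop, followed the fingers and stands upright in front of the mouth. Now I push it through.

To row units: -0.022 m is -0.352, -0.015 m is -0.24.

{"api": "inch_along", "payload": {"rows": [[[-0.352, 0, 0, 0, 0, 0, 0], [-0.352, 0, 0, 0, 0, 0, 0], [-0.352, 0, 0, 0, 0, 0, 0], [-0.352, 0, 0, 0, 0, 0, 0], [-0.24, 0, 0, 0, 0, 0, 0], [-0.24, 0, 0, 0, 0, 0, 0]]]}}

```text
t: 4.9
ee_pos: [0.5383, 0.0752, 0.0103]
tool_rot: [-3.141, -0.0, 2.945]
ft_force: [-1.9, 0.2, 0.3]
finger_gap: 0.0004
gripper_force: 1.1
```

```bash
python3 to.py g .15 0
```

```text
t 4.90 tcp [0.5383 0.0752 0.0103] gauge [ 0.0046 -0.0004] yaw 2.945 F [-1.9  0.2  0.3]
['g', '.15', '0'] world [0.681  0.0471] tool delta [-1.454e-01  4.000e-04 -1.000e-04]
```

{"api": "inch_along", "payload": {"rows": [[[-0.32, 0, 0, 0, 0, 0, 0], [-0.32, 0, 0, 0, 0, 0, 0], [-0.32, 0, 0, 0, 0, 0, 0], [-0.32, 0, 0, 0, 0, 0, 0], [-0.32, 0, 0, 0, 0, 0, 0], [-0.32, 0, 0, 0, 0, 0, 0], [-0.32, 0, 0, 0, 0, 0, 0], [0, 0, 0, 0, 0, 0, 0]]]}}

```text
t: 5.9
ee_pos: [0.6763, 0.0481, 0.01]
tool_rot: [3.142, 0.0, 2.945]
ft_force: [-1.4, 0.1, -0.9]
finger_gap: -0.0001
gripper_force: 0.0
```

```bash
python3 to.py w .4197 -.2505
```

```text
t 5.90 tcp [0.6763 0.0481 0.01  ] gauge [0.1452 0.    ] yaw 2.945 F [-1.4  0.1 -0.9]
['w', '.4197', '-.2505'] world [ 0.4197 -0.2505] tool delta [ 1.931e-01 -3.430e-01 -1.000e-04]
```

To row units: -0.055 m is -0.88, 0.011 m is 0.176.

{"api": "inch_along", "payload": {"rows": [[[0.176, 0, 0, 0, 0, 0, 0], [0, 0, -0.64, 0, 0, 0, 0], [0, 0, -0.8, 0, 0, 0, 0], [0.48, -0.88, 0, 0, 0, 0, 0], [0.48, -0.88, 0, 0, 0, 0, 0], [0.48, -0.88, 0, 0, 0, 0, 0], [0.48, -0.88, 0, 0, 0, 0, 0], [0.48, -0.88, 0, 0, 0, 0, 0], [0.48, -0.88, 0, 0, 0, 0, 0], [0, 0, 0, 0, 0, 0, 0]]]}}

```text
t: 7.15
ee_pos: [0.4198, -0.2386, 0.1003]
tool_rot: [3.141, -0.001, 2.941]
ft_force: [0.8, 0.3, 0.7]
finger_gap: -0.0001
gripper_force: 0.0
```

```bash
python3 to.py w .4197 -.2505
python3 - <<'E'
from h import *
im,d=get_image("scene");P=cloud("scene",d);X,Y,Z=P[...,0],P[...,1],P[...,2]
G=np.array([.5339,.0765]);q=P[...,:2]-G;lx=q@np.array([.9807,-.1957]);ly=q@np.array([.1957,.9807])
m=(Z>.028)&(Z<.05)&(lx>.04)&(lx<.175)&(abs(ly)<.042);x,y=lx[m],ly[m]
w=np.linalg.lstsq(np.c_[x,y,x*0+1],x*x+y*y,rcond=None)[0];print("ring in gauge",w[:2]/2,m.sum(),np.sqrt(w[2]+w[0]**2/4+w[1]**2/4))
E
```

```text
t 7.15 tcp [ 0.4198 -0.2386  0.1003] gauge [-0.0502 -0.3313] yaw 2.941 F [0.8 0.3 0.7]
['w', '.4197', '-.2505'] world [ 0.4197 -0.2505] tool delta [-0.0023 -0.0117 -0.    ]
ring in gauge [0.13194783 0.00319369] 128 0.02759136244334434
```

To row units: 0.04 m is 0.64, 0.03 m is 0.48.

{"api": "inch_along", "payload": {"rows": [[[-0.032, -0.192, 0, 0, 0, 0, 0], [0, 0, 0.64, 0, 0, 0, 0], [0, 0, 0.48, 0, 0, 0, 0], [0, 0, 0.32, 0, 0, 0, 0], [0, 0, 0, 0, 0, 0, 0]]]}}

```text
t: 7.82
ee_pos: [0.4232, -0.2486, 0.0089]
tool_rot: [-3.141, -0.003, 2.947]
ft_force: [-0.8, -0.4, 0.3]
finger_gap: 0.0003
gripper_force: 0.0
```

```bash
python3 to.py g -.115 .010
```

```text
t 7.83 tcp [ 0.4232 -0.2486  0.0089] gauge [-0.0449 -0.3405] yaw 2.947 F [-0.8 -0.4  0.3]
['g', '-.115', '.010'] world [0.4231 0.1088] tool delta [6.920e-02 3.507e-01 2.000e-04]
```

To row units: 0.0292 m is 0.4672, 0.0058 m is 0.0928.

{"api": "inch_along", "payload": {"rows": [[[0.0928, 0.4672, 0, 0, 0, 0, 0], [0.0928, 0.4672, 0, 0, 0, 0, 0], [0.0928, 0.4672, 0, 0, 0, 0, 0], [0.0928, 0.4672, 0, 0, 0, 0, 0], [0.0928, 0.4672, 0, 0, 0, 0, 0], [0.0928, 0.4672, 0, 0, 0, 0, 0], [0.0928, 0.4672, 0, 0, 0, 0, 0], [0.0928, 0.4672, 0, 0, 0, 0, 0], [0.0928, 0.4672, 0, 0, 0, 0, 0], [0.0928, 0.4672, 0, 0, 0, 0, 0], [0.0928, 0.4672, 0, 0, 0, 0, 0], [0.0928, 0.4672, 0, 0, 0, 0, 0]]]}}

```text
t: 9.32
ee_pos: [0.4244, 0.1098, 0.0114]
tool_rot: [3.14, 0.001, 2.947]
ft_force: [0.3, -0.4, -0.5]
finger_gap: -0.0
gripper_force: 0.2
```

{"api": "inch_along", "payload": {"rows": [[[0, -0.16, 0, 0, 0, 0, 0], [0, 0, 0, 0, 0, 0, 0]]]}}

```text
t: 9.57
ee_pos: [0.4218, 0.0981, 0.0109]
tool_rot: [3.141, 0.0, 2.946]
ft_force: [0.5, -0.2, 0.4]
finger_gap: -0.0002
gripper_force: 0.0
```

```bash
python3 to.py g .09 0
```

```text
t 9.57 tcp [0.4218 0.0981 0.0109] gauge [-0.1142 -0.0008] yaw 2.946 F [ 0.5 -0.2  0.4]
['g', '.09', '0'] world [0.6222 0.0589] tool delta [-2.042e-01  5.000e-04  1.000e-04]
```

To row units: -0.022 m is -0.352, -0.018 m is -0.288.

{"api": "inch_along", "payload": {"rows": [[[-0.352, 0, 0, 0, 0, 0, 0], [-0.352, 0, 0, 0, 0, 0, 0], [-0.352, 0, 0, 0, 0, 0, 0], [-0.352, 0, 0, 0, 0, 0, 0], [-0.24, 0, 0, 0, 0, 0, 0], [-0.24, 0, 0, 0, 0, 0, 0], [-0.272, 0, 0, 0, 0, 0, 0], [-0.272, 0, 0, 0, 0, 0, 0], [-0.272, 0, 0, 0, 0, 0, 0], [-0.272, 0, 0, 0, 0, 0, 0], [-0.288, 0, 0, 0, 0, 0, 0], [0, 0, 0, 0, 0, 0, 0]]]}}

```text
t: 11.08
ee_pos: [0.6236, 0.0581, 0.0101]
tool_rot: [3.141, 0.001, 2.945]
ft_force: [-0.4, 0.3, 1.0]
finger_gap: -0.0002
gripper_force: 0.0
```

```bash
python3 to.py w .5677 -.2395
```

```text
t 11.07 tcp [0.6236 0.0581 0.0101] gauge [ 0.0915 -0.0005] yaw 2.945 F [-0.4  0.3  1. ]
['w', '.5677', '-.2395'] world [ 0.5677 -0.2395] tool delta [-3.400e-03 -3.028e-01 -1.000e-04]
```

To row units: -0.0505 m is -0.808, 0.011 m is 0.176.

{"api": "inch_along", "payload": {"rows": [[[0.176, 0, 0, 0, 0, 0, 0], [0, 0, -0.64, 0, 0, 0, 0], [0, 0, -0.8, 0, 0, 0, 0], [-0.0384, -0.808, 0, 0, 0, 0, 0], [-0.0384, -0.808, 0, 0, 0, 0, 0], [-0.0384, -0.808, 0, 0, 0, 0, 0], [-0.0384, -0.808, 0, 0, 0, 0, 0], [-0.0384, -0.808, 0, 0, 0, 0, 0], [-0.0384, -0.808, 0, 0, 0, 0, 0], [0, 0, 0, 0, 0, 0, 0]]]}}

```text
t: 12.32
ee_pos: [0.5643, -0.2417, 0.1001]
tool_rot: [3.142, -0.001, 2.942]
ft_force: [1.0, 1.0, -0.4]
finger_gap: -0.0
gripper_force: 0.0
```

```bash
python3 to.py w .5677 -.2395
python3 - <<'E'
from h import *
im,d=get_image("scene");P=cloud("scene",d);Z=P[...,2]
cv2.imwrite("pics/s2.png",cv2.resize(im[90:270,180:440,::-1],None,fx=3,fy=3))
G=np.array([.5339,.0765]);q=P[...,:2]-G;lx=q@np.array([.9807,-.1957]);ly=q@np.array([.1957,.9807])
m=(Z>.028)&(Z<.05)&(lx>.04)&(lx<.175)&(abs(ly)<.042)
for s in(m&(lx<.108),m&(lx>.112)):
    x,y=lx[s],ly[s];w=np.linalg.lstsq(np.c_[x,y,x*0+1],x*x+y*y,rcond=None)[0];print("ring in gauge",w[:2]/2,s.sum(),np.sqrt(w[2]+w[0]**2/4+w[1]**2/4))
E
```

```text
t 12.32 tcp [ 0.5643 -0.2417  0.1001] gauge [ 0.0921 -0.3061] yaw 2.942 F [ 1.   1.  -0.4]
['w', '.5677', '-.2395'] world [ 0.5677 -0.2395] tool delta [-0.0029  0.0028 -0.    ]
ring in gauge [0.07801723 0.00074926] 121 0.027623000192948746
ring in gauge [0.13520288 0.00301902] 104 0.02761865318737992
```

View pics/s2.png

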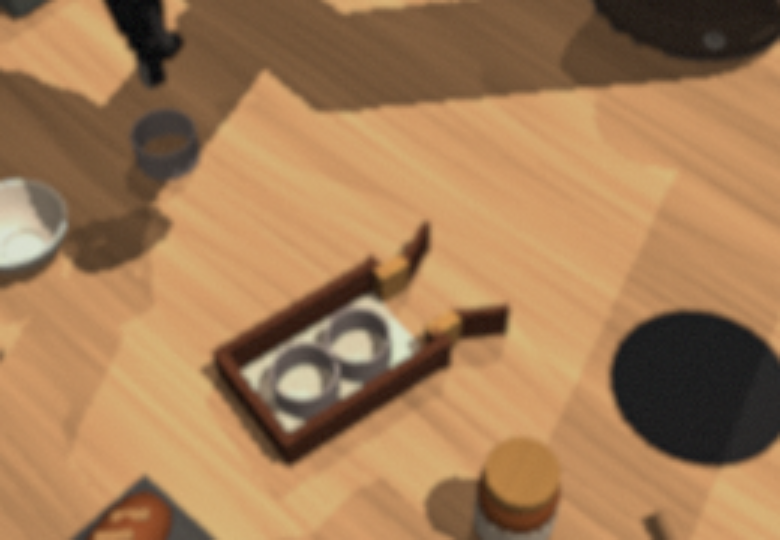

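Both small rings stand in the bay, at (305,380) and (357,343) in the crop. The wide ring at (165,145) is untouched. I lower the fingers into it.

To row units: 0.04 m is 0.64, 0.03 m is 0.48.

{"api": "inch_along", "payload": {"rows": [[[-0.048, 0.048, 0, 0, 0, 0, 0], [0, 0, 0.64, 0, 0, 0, 0], [0, 0, 0.48, 0, 0, 0, 0], [0, 0, 0.32, 0, 0, 0, 0], [0, 0, 0, 0, 0, 0, 0]]]}}

```text
t: 13.0
ee_pos: [0.5689, -0.2355, 0.0089]
tool_rot: [-3.141, -0.003, 2.947]
ft_force: [0.4, 0.3, -1.0]
finger_gap: 0.0
gripper_force: 0.0
```

```bash
python3 to.py w .425 0 w .435 .316
```

```text
t 13.00 tcp [ 0.5689 -0.2355  0.0089] gauge [ 0.0954 -0.2991] yaw 2.947 F [ 0.4  0.3 -1. ]
['w', '.425', '0'] world [0.425 0.   ] tool delta [0.1867 0.2032 0.0006]
['w', '.435', '.316'] world [0.435 0.316] tool delta [0.238  0.5152 0.0007]
```

To row units: 0.0185 m is 0.296, 0.017 m is 0.272.

{"api": "inch_along", "payload": {"rows": [[[0.272, 0.296, 0, 0, 0, 0, 0], [0.272, 0.296, 0, 0, 0, 0, 0], [0.272, 0.296, 0, 0, 0, 0, 0], [0.272, 0.296, 0, 0, 0, 0, 0], [0.272, 0.296, 0, 0, 0, 0, 0], [0.272, 0.296, 0, 0, 0, 0, 0], [0.272, 0.296, 0, 0, 0, 0, 0], [0.272, 0.296, 0, 0, 0, 0, 0], [0.272, 0.296, 0, 0, 0, 0, 0], [0.272, 0.296, 0, 0, 0, 0, 0], [0.272, 0.296, 0, 0, 0, 0, 0]]]}}

```text
t: 14.38
ee_pos: [0.4266, 0.0006, 0.0116]
tool_rot: [3.14, 0.002, 2.947]
ft_force: [0.6, -0.4, 0.1]
finger_gap: -0.0005
gripper_force: 0.4
```

```bash
python3 to.py w .435 .316
```

```text
t 14.38 tcp [0.4266 0.0006 0.0116] gauge [-0.0904 -0.0954] yaw 2.947 F [ 0.6 -0.4  0.1]
['w', '.435', '.316'] world [0.435 0.316] tool delta [5.280e-02 3.111e-01 3.000e-04]
```

To row units: 0.026 m is 0.416, 0.0044 m is 0.0704.

{"api": "inch_along", "payload": {"rows": [[[0.0704, 0.416, 0, 0, 0, 0, 0], [0.0704, 0.416, 0, 0, 0, 0, 0], [0.0704, 0.416, 0, 0, 0, 0, 0], [0.0704, 0.416, 0, 0, 0, 0, 0], [0.0704, 0.416, 0, 0, 0, 0, 0], [0.0704, 0.416, 0, 0, 0, 0, 0], [0.0704, 0.416, 0, 0, 0, 0, 0], [0.0704, 0.416, 0, 0, 0, 0, 0], [0.0704, 0.416, 0, 0, 0, 0, 0], [0.0704, 0.416, 0, 0, 0, 0, 0], [0.0704, 0.416, 0, 0, 0, 0, 0], [0.0704, 0.416, 0, 0, 0, 0, 0]]]}}

```text
t: 15.88
ee_pos: [0.4351, 0.3169, 0.0104]
tool_rot: [3.142, 0.0, 2.945]
ft_force: [0.1, -2.1, 0.5]
finger_gap: 0.0003
gripper_force: 0.7
```

{"api": "inch_along", "payload": {"rows": [[[0, -0.192, 0, 0, 0, 0, 0], [0, 0, -0.64, 0, 0, 0, 0], [0, 0, -0.8, 0, 0, 0, 0], [0, -0.8, -0.8, 0, 0, 0, 0], [0, -0.96, 0, 0, 0, 0, 0], [0, -0.96, 0, 0, 0, 0, 0], [0, -0.96, 0, 0, 0, 0, 0], [0, 0, 0, 0, 0, 0, 0]]]}}

```text
t: 16.88
ee_pos: [0.3873, 0.0803, 0.1444]
tool_rot: [3.141, -0.001, 2.941]
ft_force: [0.3, 1.0, -0.1]
finger_gap: 0.0002
gripper_force: 0.0
```

```bash
python3 - <<'E'
from h import *
im,d=get_image("scene");P=cloud("scene",d)
cv2.imwrite("pics/s3.png",cv2.resize(im[90:290,190:450,::-1],None,fx=3,fy=3))
m=(P[...,2]>.028)&(P[...,2]<.05)&(np.hypot(P[...,0]-.434,P[...,1]-.303)<.09)
x,y=P[m][:,0],P[m][:,1];w=np.linalg.lstsq(np.c_[x,y,x*0+1],x*x+y*y,rcond=None)[0];print("big",w[:2]/2,m.sum(),np.sqrt(w[2]+w[0]**2/4+w[1]**2/4))
E
```

```text
big [0.43140477 0.30408141] 149 0.030559768224552575
```

View pics/s3.png

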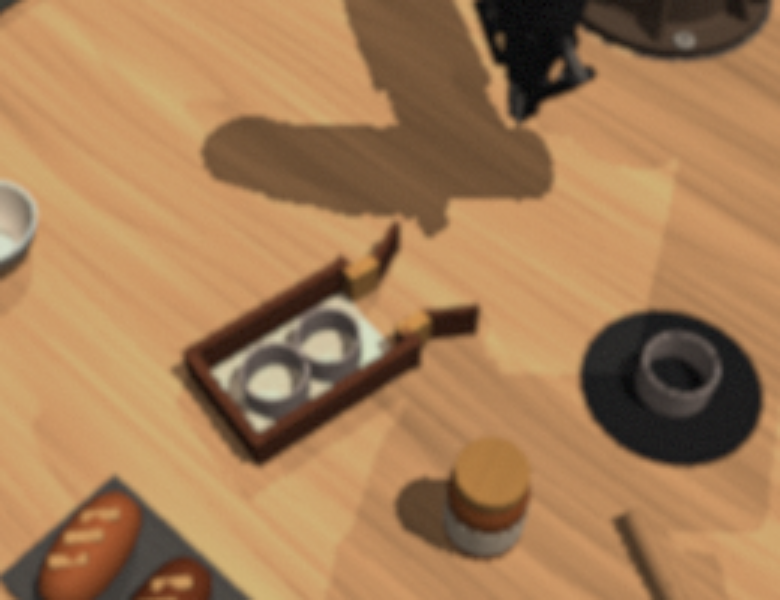

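The wide ring stands in the middle of the slate, at (678,373) in the crop. Both small rings are in the bay, the bystanders have not moved, and the arm is clear.

```bash
python3 -c "
from rig import robot, workorder, monitor, get_image, camera_params
print(workorder.sign_off())"
```

```text
the job is handed in; nothing more can be done
None
```

I handed the job in at about 17 s: both 58 mm rings stand wholly inside the bay, the 64 mm ring stands about 2 mm from the slate's centre, and the jar, bowl and brush were left alone; the sign-off returned no verdict.

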